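# Close and latch the suppository mould

## Robot

A 6-joint arm with a two-finger parallel gripper is mounted at the origin on a cart in front of the work surface, level with it; the furniture and walls round the work are solid. World frame = base frame: x ahead of the robot, y to its left, z up, the work surface at z = 0. Lengths are in m, angles in rad, forces in N, time in s.
With the tool pointing down it reaches from about 0.3 to 0.775 m from the base axis. Payload 14.6 kg.
Tool frame: the origin (TCP) lies midway between the tips of the shut fingers; the grasp point (between the pads) lies 19 mm behind it; z points along the fingers, y is the line along which they close (so a half turn about z gives the same grasp; the last joint's range is limited). The gripper opens to 94 mm and grips with 3 to 60 N. Pads are 16 mm wide; open, the fingers measure 119 mm over their backs; the gripper's body (75 mm by 177 mm) begins 78 mm behind the grasp point.
Start: joints at [1.08, 0.3, 1.521, -0, 1.321, -0.067], TCP at [0.226, 0.501, 0.205] pointing down, gripper open.
Joint ranges: [-3.03, 3.03], [-0.79, 2.21], [0.23, 2.52], [-1.04, 4.18], [0, 3.07], [-2.55, 2.55]. Speed limits (rad/s): [2.22, 2.22, 2.57, 3.14, 3.14, 3.14].

## Interface

Orientations are given as a unit quaternion [x, y, z, w].
In Python, from plant import reach, move_straight, goto_joints, gripper_to, sleep, solve_ik, read_state, grab_frame, MotionError, job_done, recognise, cut_out gives the robot as it stands. The module is installed in compiled form; this text tells all that it offers. Calls block until the motion is done:
- reach(position, orientation): joint-space move of the TCP to a pose.
- move_straight(position, rate=0.15, rotation=None, contact_N=None): straight line of the TCP; rotation=None keeps the orientation; rate is the mean speed in m/s. With contact_N (N) it stops when the force on the tool has changed by that much, and returns True; else False.
- goto_joints(angles): joint-space move.
- gripper_to(opening, effort=None): finger opening in m; effort is the grip in N (None keeps the last); returns when the fingers have stopped.
- sleep(seconds).
- solve_ik(position, orientation): joint angles nearest the present ones, or None.
- read_state(): the state.
- grab_frame(name): name is "side" or "top"; returns a dict with "color" (420x560x3 uint8, red, green, blue), "range_z" (420x560 float32, m along the optical axis (not along the pixel's ray), 0 where there is no reading), "fx", "fy", "cx", "cy" (pixels), "k1" (the pictures are not rectified: a ray, as slopes to the right and down, at radius r is drawn at 1 + k1 r^2 times it, then the intrinsics apply), "T" (4x4, takes a point from camera to world coordinates). Camera axes: x right, y up, looking along -z (the intrinsics and any distortion apply to the point x, -y, -z); pixel columns grow to the right and rows downward; lengths in m; the calibration is good to about 2 mm. A picture is of the moment at which its call begins.
A pose or a line that the arm cannot do raises MotionError and nothing moves.
- job_done(): hands the job in; it is judged then, once.
Trained networks look in a picture, given as the dict that the camera call returned (one of the last four; its "shot" number tells which), for a name from the list of things; names that differ only in an ending like _2 or _b are one class to them, and where a whole thing is asked for, a point or a joint stands for the part that bears it (a point fixed in the world has none). Each returns a list of dicts, best first, with "conf" (0 to 1); they miss things now and then, are a little off and sometimes report something else, mostly with a low value. They report only what shows in the picture. A call takes as long as a camera call.
- recognise(picture, target): "position" ([column, row] as shares, 0 to 1, of the picture: columns of its width, rows of its height, amid what is visible of it).
- cut_out(picture, target): "pixels" (420x560 bool, what is visible of it) and "position" ([column, row] as shares, 0 to 1, of the picture: columns of its width, rows of its height, amid what is visible of it).
The state is a dict: "time": time; "joint_pos": joint angles; "dq": joint speeds; "joint_efforts": joint torques, N m; "position": TCP position; "tcp_rot": TCP orientation; "ft_force": force on the tool from outside, world axes, zero at the start; "ft_torque": the same for the moment, N m; "width": finger opening in m; "finger_force": force on a finger pad.
Only numpy, scipy, OpenCV 4.12 (cv2) and the standard library are available. Lean on these libraries where they do the work, as an engineer would, in place of code of your own. Each camera call takes 0.05 s, during which the arm holds its last target. There are 200 camera calls.

## Task

Close the suppository mould: pick up the loose top plate with the bridge handle, lower it level onto the two guide pins of the lower half (either way round) and do not let go until it lies flat on the lower half. Then swing the black-knobbed latch round until it stops, with its nose over the plate, and let go; leave the tub, the jar and the bottle standing where they are.

Things in the scene. Friction and masses are not known exactly. Their poses are not given: they have to be found in the camera images.
- plate_handle (a point): Centre of the black bar of the top plate's bridge handle: 52 mm above the plate's underside, over its middle. The bar runs along the plate's y axis: 72 mm long, 14 mm wide (x), 14 mm high, on two steel posts at y = -28 and +28 mm, 31 mm free under it. z is up.
- plate_under (a point): Centre of the underside of the same top plate, 52 mm below plate_handle; same axes.
- mould_seat (a point): Middle of the lower half's top face, 38 mm above the worktop; the middle of the plate's underside must come to lie here. Two upright steel guide pins, 12 mm thick and 32 mm tall above this face, the top 9 mm tapering to 5 mm, stand at y = -55 and +55 mm, x = 0. Axes as mould_base.
- latch_knob (a point): Centre of the upright round black knob on the latch's tail: 18 mm wide, from 15 mm below to 12 mm above this point, which is 85.5 mm above the worktop. It moves on a level circle of 38 mm radius round latch_pivot.
- latch_pivot (a point): Point on the latch's upright pivot axis at the knob centre's height, at x = -61, y = +30 mm from mould_base; turns with the latch. The latch is a flat steel bar, 14 mm wide, 7 mm thick, its underside 3.5 mm above the seated plate's top; the nose reaches 40 mm from the pivot, opposite the knob.
- latch (a joint): Latch angle, rad. Starts -0.3 to 0.12 (open): tail with the knob along mould_base +y, nose clear of the plate. Grows counter-clockwise from above to its stop at 1.57 (closed): tail along mould_base -x, nose over the plate. Light friction (0.04 N m), stays where left.
- tub: White tub with a band, 79 mm wide, 80 mm tall, standing upright; origin at the centre of its underside. Bystander.
- jar: White ointment jar, 68 mm wide, 50 mm tall, standing; origin at the centre of its underside. Bystander.
- bottle: Brown bottle with black cap, 50 mm wide, 110 mm tall, standing; origin at the centre of its underside. Bystander.
- top_plate: Loose bare metal top plate, 70 x 140 x 14 mm (x, y, z), about 0.4 kg, flat on the worktop at the start; the same either way round. Two round through holes 15 mm wide, mouths chamfered 2 mm, at y = -55 and +55 mm, x = 0. Origin at the centre of its underside, z up.
- mould_base: Lower mould half: bare metal block 70 x 140 mm (x, y) with six cavities on a dark steel foot plate 110 x 160 mm, fixed to the worktop. Origin on the worktop under its middle; y along the block's long side, z up; the latch is on its -x side.

How it is judged:
By the outcome, as a careful person would: the job done as asked, in the order asked, and still so for the second after the job is handed in, with the robot touching nothing.
It also fails if it takes over 58 s, if anything falls off the work surface, if the arm or the gripper's body presses on something with over 40 N, if the wrist force passes 120 N, or if a joint passes its speed limit or range.

## Working session

There is one attempt and no reset: what is moved stays moved. The work goes in short steps, each a Python script; the robot and the scene stay as the last script left them, time stands still between calls to the robot, and variables do not carry over. Pictures are saved under pics/ and viewed, at most 10 in all, crops included, and the job is handed in when it is done.

```bash
mkdir -p pics
cat > h.py <<'E'
import numpy as np, cv2
from plant import *
def ray_pts(f, uv, z=None):
    """pixels -> world pts, by depth (z None) returns pts; else intersect plane z"""
    uv=np.atleast_2d(uv).astype(float)
    d=np.array([(uv[:,0]-f["cx"])/f["fx"],(uv[:,1]-f["cy"])/f["fy"]]).T
    s=d.copy()
    for _ in range(20): s=d/(1+f["k1"]*(s**2).sum(1,keepdims=True))
    r=np.c_[s[:,0],-s[:,1],-np.ones(len(s))]
    T=np.array(f["T"]); rw=r@T[:3,:3].T; o=T[:3,3]
    if z is None:
        D=f["range_z"][uv[:,1].astype(int),uv[:,0].astype(int)]
        return o+rw*D[:,None]
    return o+rw*((z-o[2])/rw[:,2])[:,None]
def mask_pts(f,m):
    v,u=np.nonzero(m&(f["range_z"]>0)); return ray_pts(f,np.c_[u,v])
def save(f,n): cv2.imwrite("pics/"+n,f["color"][:,:,::-1])
E
python3 - <<'E'
from h import *
for n in("top","side"):
    f=grab_frame(n); save(f,n+"0.png"); print(n,np.round(f["T"],3).tolist(),f["fx"],f["k1"])
    for t in ["top_plate","plate_handle","mould_base","latch_knob","latch","tub","jar","bottle"]:
        c=cut_out(f,t)[:2]
        for q in c:
            p=mask_pts(f,q["pixels"]); print(t,round(q["conf"],2),np.round(np.array(q["position"])*[560,420]),q["pixels"].sum(),np.round(np.median(p,0),3) if len(p) else None, np.round(p.min(0),3) if len(p) else '',np.round(p.max(0),3)if len(p) else '')
E
```

```text
top [[0.021, 0.99, -0.137, 0.405], [-1.0, 0.019, -0.019, -0.358], [-0.016, 0.137, 0.99, 1.116], [0.0, 0.0, 0.0, 1.0]] 445.1050947200942 -0.019698262837425734
top_plate 0.84 [222. 218.] 1574 [ 0.534 -0.173  0.014] [ 0.489 -0.245 -0.004] [ 0.584 -0.095  0.064]
plate_handle 0.93 [220. 220.] 1599 [ 0.535 -0.173  0.014] [ 0.489 -0.245 -0.005] [ 0.586 -0.097  0.064]
mould_base 0.62 [329. 226.] 2993 [ 0.521 -0.438  0.036] [ 0.451 -0.523 -0.004] [ 0.584 -0.362  0.099]
latch_knob 0.81 [313. 248.] 200 [ 0.468 -0.409  0.064] [ 0.459 -0.454  0.056] [ 0.479 -0.371  0.099]
latch_knob 0.34 [224. 216.] 1480 [ 0.533 -0.174  0.014] [ 0.489 -0.243 -0.004] [ 0.581 -0.097  0.064]
latch 0.68 [318. 245.] 279 [ 0.468 -0.414  0.063] [ 0.457 -0.462 -0.003] [ 0.483 -0.37   0.099]
tub 0.55 [226. 151.] 1047 [ 0.691 -0.189  0.078] [ 0.657 -0.225 -0.005] [ 0.761 -0.131  0.086]
jar 0.69 [272. 164.] 652 [ 0.666 -0.297  0.049] [ 0.636 -0.329 -0.005] [ 0.716 -0.262  0.055]
bottle 0.66 [387. 266.] 458 [ 0.421 -0.564  0.08 ] [ 0.396 -0.596 -0.002] [ 0.448 -0.548  0.113]
side [[0.984, 0.113, -0.139, 0.464], [-0.179, 0.64
[... 398 characters left out ...]
582 -0.072  0.06 ]
mould_base 0.97 [257. 268.] 3633 [ 0.521 -0.455  0.035] [ 0.452 -0.527 -0.004] [ 0.589 -0.272  0.099]
latch_knob 0.66 [225. 240.] 275 [ 0.469 -0.402  0.066] [ 0.457 -0.457  0.058] [ 0.481 -0.374  0.099]
latch 0.74 [231. 239.] 309 [ 0.469 -0.398  0.065] [ 0.457 -0.457 -0.002] [ 0.482 -0.258  0.099]
latch 0.67 [213. 311.] 1160 [ 0.423 -0.589  0.073] [ 0.398 -0.6    0.001] [ 0.447 -0.56   0.112]
tub 0.65 [308. 174.] 935 [ 0.693 -0.213  0.067] [ 0.659 -0.269  0.001] [ 0.737 -0.147  0.082]
jar 0.96 [307. 213.] 768 [ 0.666 -0.314  0.045] [ 0.636 -0.332 -0.003] [ 0.723 -0.209  0.051]
bottle 0.64 [211. 313.] 1169 [ 0.423 -0.589  0.072] [ 0.39  -0.6   -0.002] [ 0.447 -0.54   0.112]
```

Run:
```python
from h import *
fs=[]
P=[]
for n in("top","side"):
    f=grab_frame(n)
    v,u=np.mgrid[0:420,0:560]; m=f["range_z"]>0; p=np.full((420,560,3),np.nan); p[m]=mask_pts(f,m)
    fs.append(p)
    def reg(x0,x1,y0,y1,z0,z1):
        q=p.reshape(-1,3); k=(q[:,0]>x0)&(q[:,0]<x1)&(q[:,1]>y0)&(q[:,1]<y1)&(q[:,2]>z0)&(q[:,2]<z1); return q[k]
    def rect(nm,q):
        r=cv2.minAreaRect((q[:,:2]*1000).astype(np.float32)); print(n,nm,len(q),np.round(r[0],1),np.round(r[1],1),round(r[2],1),"z",np.round(np.median(q[:,2]),4))
    rect("plate",reg(.47,.6,-.26,-.08,.009,.02)); rect("bar",reg(.47,.6,-.26,-.08,.05,.07)); rect("worktop",reg(.3,.4,-.3,-.1,-.02,.02))
    rect("block",reg(.48,.6,-.54,-.34,.03,.046)); rect("foot",reg(.43,.62,-.56,-.32,.004,.02)); 
    rect("knob",reg(.43,.5,-.48,-.34,.09,.11)); rect("bar latch",reg(.43,.5,-.48,-.34,.053,.068))
    for y in ((-.54,-.46),(-.42,-.34)):
        q=reg(.49,.6,*y,.052,.09)
        if len(q)>3: rect("pin",q)
    c=f["color"][:,:,::-1]; cr=c[110:320,150:430] if n=="top" else c[130:340,150:430]
    P.append(cv2.resize(cr,(560,420),interpolation=cv2.INTER_CUBIC))
cv2.imwrite("pics/c_top.png",P[0]);cv2.imwrite("pics/c_side.png",P[1])
```

```text
top plate 1305 [ 537.  -169.5] [141.4  70.2] 77.6 z 0.0135
top bar 174 [ 536.8 -170.1] [72.1 14.2] 77.7 z 0.0578
top worktop 1337 [ 379.5 -199.8] [ 41.  199.5] 0.0 z -0.0006
top block 1497 [ 528.7 -444.6] [ 69.6 138.9] 1.0 z 0.0374
top foot 1313 [ 524.9 -439.6] [188.3 238. ] 0.6 z 0.0094
top knob 45 [ 472.2 -377.4] [13.9 13.8] 0.7 z 0.097
top bar latch 165 [ 468.  -413.2] [83.3 15. ] 82.5 z 0.0623
top pin 20 [ 529.4 -498. ] [10.   7.8] 70.8 z 0.0635
top pin 19 [ 527.  -389.1] [9.3 9.8] 4.5 z 0.0655
side plate 729 [ 537.3 -172.2] [142.6  70.1] 77.5 z 0.013
side bar 95 [ 537.3 -173. ] [71.4 14.1] 78.3 z 0.0571
side worktop 750 [ 380.3 -200.1] [199.7  39.1] 90.0 z -0.001
side block 1567 [ 529.8 -444.3] [ 70.3 143.6] 1.5 z 0.0371
side foot 1396 [ 535.  -448.4] [167.5 166.5] 0.5 z 0.0091
side knob 53 [ 473.1 -379.6] [18.1 15.3] 82.6 z 0.0963
side bar latch 183 [ 467.4 -416.3] [80.3 15.8] 82.7 z 0.0618
side pin 39 [ 531.2 -502.1] [8.2 9.9] 74.8 z 0.0615
side pin 34 [ 527.4 -391.6] [8.2 9.1] 81.9 z 0.0613
```

View pics/top0.png

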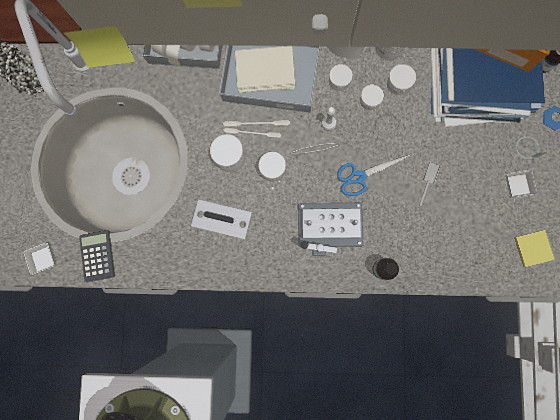

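View pics/side0.png

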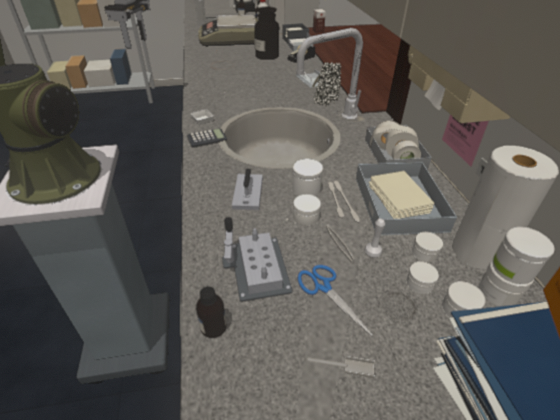

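The top view shows the plate with its handle at (222,218), the mould at (330,224) and the open latch at (318,247). The side view shows the same layout, with nothing close enough to obstruct. Next I'll grasp the plate, lift it and hover over the pins.

```bash
cat >> h.py <<'E'
from scipy.spatial.transform import Rotation as R
def down(deg):
    """tool z down, tool y at world angle deg"""
    a=np.radians(deg); y=np.array([np.cos(a),np.sin(a),0]); z=np.array([0,0,-1.]); return R.from_matrix(np.c_[np.cross(y,z),y,z]).as_quat()
def st(): 
    s=read_state(); print("t %.1f"%s["time"],np.round(s["position"],4),"w %.4f"%s["width"],"F",np.round(s["ft_force"],1),"j6 %.2f"%s["joint_pos"][5]); return s
def rects(regs):
    out={}
    for n in("top","side"):
        f=grab_frame(n); q=mask_pts(f,f["range_z"]>0)
        for k,(lo,hi) in regs.items():
            s=q[((q>lo)&(q<hi)).all(1)]
            if len(s)>10:
                r=cv2.minAreaRect((s[:,:2]*1000).astype(np.float32)); print(n,k,len(s),np.round(r[0],1),np.round(r[1],1),round(r[2],1),"z %.4f"%np.median(s[:,2]))
        fn=f
        save(f,"last_%s.png"%n)
E
python3 - <<'E'
from h import *
s=st(); print(R.from_quat(s["tcp_rot"]).as_matrix().round(2).tolist())
for a in(-12.4,167.6,1.3,181.3,91,-89):
    q=solve_ik([.537,-.171,.15],down(a)); print(a,None if q is None else np.round(q,2))
E
```

```text
t 1.0 [0.2261 0.5014 0.2054] w 0.0936 F [ 0.2  0.2 -0.4] j6 -0.07
[[-0.91, 0.41, -0.0], [0.41, 0.91, 0.0], [0.0, -0.0, -1.0]]
-12.4 [-0.37  0.38  1.55 -0.    1.21 -0.16]
167.6 None
1.3 [-0.37  0.38  1.55 -0.    1.21 -0.4 ]
181.3 None
91 [-0.37  0.38  1.55 -0.    1.21 -1.96]
-89 [-0.37  0.38  1.55 -0.    1.21  1.18]
```

Run:
```python
from h import *
gripper_to(.05)
reach([.537,-.171,.14],down(-12.4))
move_straight([.537,-.171,.033],rate=.12,contact_N=8); st()
gripper_to(0,effort=40); s=st()
move_straight([.537,-.171,.17],rate=.15); st()
move_straight([.529,-.4445,.17],rate=.2,rotation=down(1.3)); st()
rects({"plate":((.45,-.56,.128),(.62,-.33,.162)),"bar":((.48,-.5,.18),(.58,-.39,.2))})
```

```text
t 5.5 [ 0.5374 -0.1711  0.0337] w 0.0500 F [-0.1 -0.7 -0.3] j6 -0.16
t 6.1 [ 0.5372 -0.1711  0.0331] w 0.0139 F [ 1.8 -0.7 -0.6] j6 -0.16
t 7.2 [ 0.5365 -0.1709  0.1689] w 0.0134 F [ 0.4 -0.7 -3.6] j6 -0.16
t 8.7 [ 0.5292 -0.4438  0.1701] w 0.0137 F [-0.5  0.2 -3.2] j6 -0.77
top plate 232 [ 542.1 -412.1] [61.8 35.4] 48.1 z 0.1504
top bar 29 [ 527.2 -412.6] [10.2 12.8] 85.5 z 0.1940
side plate 1541 [ 529.3 -444.1] [ 70.4 142.4] 1.2 z 0.1502
side bar 302 [ 527.1 -446.6] [36.5 67.6] 17.7 z 0.1941
```

View pics/last_side.png

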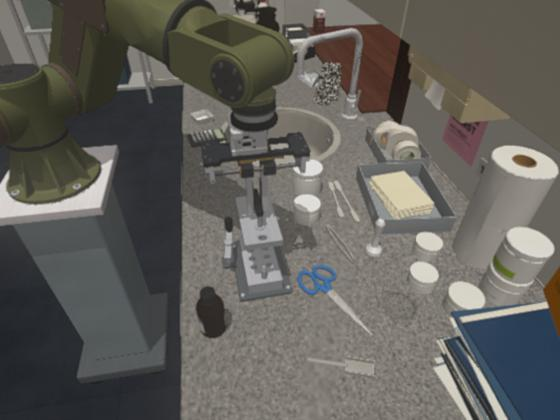

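The side view shows the plate level over the mould at about (260,215), aligned within about 1 mm and 0.3°. I'll lower it with contact sensing.

Run:
```python
from h import *
move_straight([.529,-.4446,.110],rate=.12,rotation=down(1.4)); st()
for z in (.095,.085,.066):
    c=move_straight([.529,-.4446,z],rate=.03,contact_N=15); s=st(); print(c)
    if c: break
```

```text
t 9.5 [ 0.5293 -0.4448  0.1108] w 0.0131 F [ 0.3  0.4 -3.1] j6 -0.78
t 10.1 [ 0.529  -0.4446  0.095 ] w 0.0135 F [ 0.3  0.8 -3.4] j6 -0.78
False
t 10.6 [ 0.529  -0.4446  0.0848] w 0.0134 F [-0.3  0.5 -3.7] j6 -0.78
False
t 11.1 [ 0.5291 -0.4446  0.0708] w 0.0138 F [0.6 0.3 4.9] j6 -0.78
True
```

Run:
```python
from h import *
rects({"plate":((.48,-.54,.044),(.60,-.35,.059))})
gripper_to(.04); st()
move_straight([.529,-.4446,.17],rate=.15); st()
rects({"plate":((.489,-.54,.044),(.60,-.35,.059)),"bar":((.48,-.5,.085),(.58,-.39,.105)),"knob":((.43,-.48,.09),(.50,-.34,.11)),"lbar":((.43,-.48,.055),(.488,-.34,.068))})
```

```text
top plate 92 [ 546.4 -450.4] [124.   22.7] 86.0 z 0.0516
side plate 1257 [ 523.7 -444.1] [ 81.6 142.9] 2.4 z 0.0512
t 11.8 [ 0.5287 -0.4442  0.0699] w 0.0401 F [ 0.4  0.5 -0.4] j6 -0.78
t 12.6 [ 0.5287 -0.4443  0.1688] w 0.0402 F [ 0.1  0.  -0.8] j6 -0.78
top plate 128 [ 551.5 -408.6] [22.5 43.4] 1.9 z 0.0512
top bar 28 [ 532.  -418.5] [16.1 13.4] 50.8 z 0.0964
side plate 1477 [ 528.8 -444.6] [ 70.2 143.1] 1.4 z 0.0512
side bar 191 [ 528.6 -446. ] [13.5 69.6] 1.2 z 0.0957
side knob 51 [ 473.1 -379.5] [16.8 14.9] 83.6 z 0.0962
side lbar 183 [ 467.8 -415.8] [82.4 15.2] 82.8 z 0.0619
```

View pics/last_side.png

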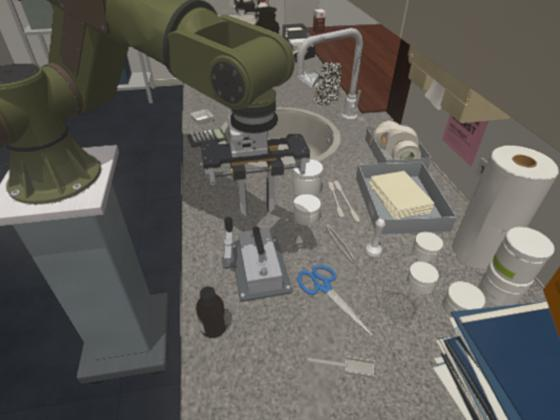

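Run:
```python
from h import *
pv=np.array([.4673,-.416])
def at(d,z=.073): a=np.radians(d); return [*(pv+.038*np.array([np.cos(a),np.sin(a)])),z]
a0=81.8
print(solve_ik(at(181.4),down(91.4)).round(2))
gripper_to(.04)
move_straight(at(a0,.15),rate=.15,rotation=down(a0-90))
print(move_straight(at(a0),rate=.08,contact_N=6)); st()
gripper_to(.022); st()
for d in np.linspace(a0,175,8)[1:]:
    if move_straight(at(d),rate=.05,rotation=down(d-90),contact_N=12): print("contact",d); break
st()
for d in (178,181,184,187,190):
    if move_straight(at(d),rate=.03,contact_N=6): print("contact",d); break
st()
```

```text
[-0.83  0.54  1.51 -0.    1.1  -2.43]
False
t 14.8 [ 0.473  -0.3786  0.0736] w 0.0397 F [ 0.4 -0.6 -0.2] j6 -0.59
t 15.3 [ 0.4727 -0.3784  0.073 ] w 0.0217 F [-0.3 -0.   0.6] j6 -0.59
t 18.0 [ 0.4295 -0.4125  0.0729] w 0.0219 F [ 0.1 -0.1  0.4] j6 -2.30
t 19.2 [ 0.4295 -0.4198  0.0728] w 0.0220 F [-6.8 20.6 10.9] j6 -2.32
```

Run:
```python
from h import *
s=st(); p=s["position"]
move_straight([p[0],-.4165,p[2]],rate=.03)
gripper_to(.036); s=st(); p=s["position"]
move_straight([p[0],p[1],.20],rate=.12)
reach([.45,-.15,.3],down(0)); st()
rects({"plate":((.493,-.54,.044),(.60,-.35,.056)),"bar":((.48,-.5,.085),(.58,-.39,.105)),"knob":((.40,-.48,.09),(.50,-.34,.11)),"lbar":((.40,-.48,.058),(.52,-.34,.068)),
"tub":((.62,-.26,.07),(.76,-.12,.1)),"jar":((.62,-.35,.045),(.72,-.25,.06)),"bottle":((.37,-.62,.1),(.47,-.52,.12))})
c=[cv2.imread("pics/last_%s.png"%n) for n in("top","side")]
cv2.imwrite("pics/fin.png",np.hstack([cv2.resize(c[0][170:300,260:430],(390,300)),cv2.resize(c[1][170:340,170:391],(390,300))]))
```

```text
t 19.2 [ 0.4295 -0.4198  0.0728] w 0.0220 F [-6.8 20.6 10.9] j6 -2.32
t 20.0 [ 0.4295 -0.4166  0.0728] w 0.0362 F [ 0.1 -0.5  0.4] j6 -2.31
t 22.9 [ 0.45   -0.1502  0.2997] w 0.0357 F [-0.7 -0.7  0.7] j6 -0.40
top plate 1391 [ 528.5 -444. ] [ 70.5 138.1] 1.1 z 0.0514
top bar 185 [ 527.9 -443.4] [12.5 69.5] 1.2 z 0.0960
top knob 49 [ 428.7 -415.7] [15.9 16. ] 0.3 z 0.0961
top lbar 169 [ 478.9 -426.3] [67.6 71.7] 22.8 z 0.0623
top tub 834 [ 696.6 -186.4] [78.5 77.4] 1.6 z 0.0790
top jar 551 [ 669.9 -295.1] [66.5 65.2] 31.6 z 0.0488
top bottle 128 [ 420.4 -572.8] [24.5 26.8] 0.9 z 0.1093
side plate 1418 [ 528.9 -444.5] [ 70.5 142.7] 1.3 z 0.0512
side bar 193 [ 528.5 -446.5] [13.6 69.9] 1.7 z 0.0956
side knob 59 [ 430.2 -418.6] [15.7 16.9] 63.3 z 0.0961
side lbar 212 [ 465.4 -416.3] [84.  16.7] 1.8 z 0.0617
side tub 459 [ 696.7 -189.5] [77.2 76.9] 34.2 z 0.0785
side jar 391 [ 669.9 -297.8] [65.5 65.1] 30.6 z 0.0486
side bottle 203 [ 421.7 -574.9] [26.4 26.8] 29.7 z 0.1089
```

View pics/fin.png

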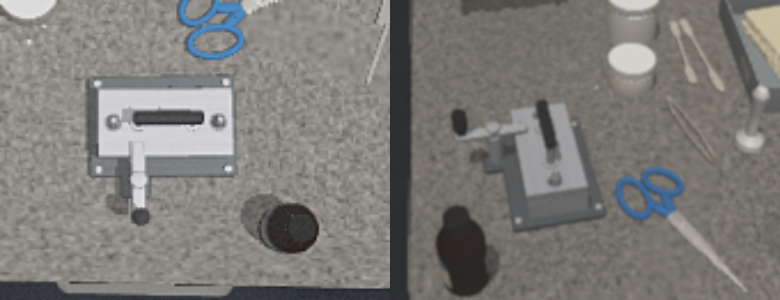

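The crops show the plate flat with both pins through its holes. The latch sits square to the block with its nose over the plate (left crop, about (137,155)), and the bystanders are unmoved.

```bash
python3 -c "
from plant import *
print(job_done())"
```

```text
the job is handed in; nothing more can be done
None
```

The mould is closed and the job is handed in: the plate lies flat on the lower half over both guide pins, and the latch is against its stop with its nose over the plate. The tub, jar and bottle stand where they were; it took about 23 s of robot time.

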